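# Weigh the jar of nails on its hand scale

### The arm

A 6-joint arm with a two-finger parallel gripper is mounted at the origin on the work surface. World frame = base frame: x ahead of the robot, y to its left, z up, the work surface at z = 0. Lengths are in m, angles in rad, forces in N, time in s.
With the tool pointing down it reaches from about 0.375 to 0.925 m from the base axis. Payload 5.7 kg.
Tool frame: the origin (TCP) lies at the very end of the fingers, on their centre line; the grasp point (between the pads) lies 19 mm behind it (bot.grip_depth is the distance from the TCP to the grasp point, in m); x points along the fingers, y is the direction in which the jaws open and shut, and the axes are right-handed (so a half turn about x gives the same grasp; the last joint's range is limited). The gripper opens to 85 mm and grips with 20 to 120 N. Pads are 22 mm wide; open, the fingers measure 114 mm over their backs; the gripper's body (76 mm by 85 mm) begins 54 mm behind the grasp point. The pads swing forward as they close: fully open they stand 13 mm farther back than shut.
Start: joints at [-1.25, 0.359, 1.51, -0, 1.272, -0.115], TCP at [0.253, -0.544, 0.231] pointing down, gripper open.
Joint ranges: [-2.97, 2.97], [-1.01, 2.36], [0.21, 2.38], [-0.96, 4.11], [0.2, 2.71], [-2.98, 2.98]. Speed limits (rad/s): [2.39, 2.39, 3.14, 3.14, 3.14, 3.14].

### API

Orientations are given as a rotation vector (axis times angle).
In Python, from rig import bot gives the robot as it stands. The module is installed in compiled form; this text tells all that it offers.
- The arm moves only by the shell command python3 -m jog 'ROWS' [FORCE]. ROWS is JSON, a list of rows, each an object of numbers: "gripper": the finger opening in mm, from 0 to 85.4; "x", "y", "z": the shift along the tool's x, y, z in units of 40 mm (1.0 is 40 mm); "turn": the turn about the tool's x in units of 5 degrees (1.0 is 5 degrees). In form: [{"gripper": .., "x": .., "y": .., "z": .., "turn": ..}, ...]. A call has 1 to 12 rows; each row shifts and turns the commanded pose from where the row before left it, along the tool's axes as they then stand; what a row does not reach is not made up. A row lasts 1/12 s, in which the tool goes at most 41.7 mm and 7.16 degrees, less where a joint would pass 70% of its speed; a pose out of reach is approached as far as the arm can. A call is refused whole if a number of a shift passes 1 or a number of a turn 1, either way. A call with a gripper value outside its range is refused whole. The fingers move at their own pace and stop on an object; FORCE is the grip in N (left out, the last holds). Time passes only in rows, so rows that do not move let the fingers close. It gives the time, the measured TCP pose, the force and the opening at its end, in the units of the state.
- bot.sense(): the state, without advancing time (a new reading comes with each control period).
- bot.snapshot(name): name is "scene" or "top"; returns a dict with "pixels" (420x560x3 uint8, blue, green, red), "range_z" (420x560 float32, m along the optical axis (not along the pixel's ray), 0 where there is no reading), "fov_y" (degrees; the focal length in pixels is half the picture's height over the tangent of half this angle, whatever the lens; pixels are square), "cx", "cy" (the principal point, pixels), "position" and "orientation" of the camera in the world. Camera axes: x right, y down, z forward; pixel columns grow to the right and rows downward; lengths in m; the calibration is good to about 2 mm. A picture is of the moment at which its call begins.
- bot.sign_off(): hands the job in, once; it reports no verdict.
The state is a dict: "clock": time; "joints": joint angles; "dq": joint speeds; "joint_efforts": joint torques, N m; "position": TCP position; "orientation": TCP orientation; "contact_force": force on the tool from outside, world axes, zero at the start; "ft_torque": the same for the moment, N m; "grip_width": opening from 0.0 (shut) to 1.0 (fully open).
Only numpy, scipy, OpenCV 4.12 (cv2) and the standard library are available. Lean on these libraries where they do the work, as an engineer would, in place of code of your own. Each camera call takes 0.05 s, during which the arm holds its last target.

### The job

Weigh the round glass jar of nails: take the hand scale clipped on its lid by the T handle, lift straight up until the spring has stretched and the jar hangs clear of the bench, and keep it hanging still there for about two seconds. Then carry it by the scale to the upturned bucket lid, stand it upright near the middle of the lid without dropping it, and let go. Leave the square canister, which has the same kind of scale, where it is.

Things in the scene. Friction and masses are not known exactly. Their poses are not given: they have to be found in the camera images.
- jar: Loose round clear glass jar of nails, 66 mm across, 0.3 to 0.6 kg; its round metal lid (68 mm) ends 84 mm above its underside. Origin: centre of the underside, z up. A hand scale stands upright on the lid: a rod fixed to the jar, on which a flat grey housing (14 mm along the jar's x, 38 mm along y, 104 to 170 mm up) with a T handle on top slides up along z only, against a spring.
- jar_handle (a point): Centre of the black T handle of the jar's scale, at rest 180 mm above the jar's underside on its axis. Level bar 90 mm long along its y (= the jar's y), 19 mm thick along x, 21 mm high; the housing below is thinner. Spring 130 N/m, slack at rest: the handle rises 18 to 38 mm (by the jar's weight) before the jar leaves the bench; stop at 70 mm.
- bucket_lid: Blue plastic bucket lid lying upturned on the bench, fixed: disc 200 mm across with a flat floor 4 mm thick and an upright rim 6 mm thick whose top is 12 mm above the bench. Origin: centre of its underside, at bench height; z up.
- canister: Bystander: loose square aluminium canister, 69 by 69 mm, 84 mm high, with a hand scale of the same kind and the same heights on it (handle bar along its y). Origin: centre of its underside. It must be left alone.

How it is judged:
On the way:
1. the jar hangs upright and still on the stretched spring, at least 12 mm above the bench, for a second (height (world z) of jar above 0.012 m and z of jar_handle in the frame of jar above 0.192 m and angle between jar's own z axis and vertical below 0.18 rad and linear speed of jar below 0.04 m/s), for 1 s.
At the end, for the whole second after the job is handed in: The jar stands upright (within about 6 degrees) and at rest on the floor of the bucket lid, within 45 mm of its centre, the scale's spring slack again (handle back within 6 mm), and the canister within 30 mm of where it began (horizontal distance between jar and bucket_lid below 0.045 m and height (world z) of jar between 0.001 and 0.01 m and angle between jar's own z axis and vertical below 0.1 rad and linear speed of jar below 0.02 m/s and z of jar_handle in the frame of jar below 0.186 m and distance of canister from where it was at the start of the episode below 0.03 m); the robot touches nothing.
It fails at once if the jar is let go while it is in the air (more than 20 mm above the bench) (height (world z) of jar above 0.02 m and contact force between the fingers and jar below 0.05 N).
It fails at once if the jar is tipped over (angle between jar's own z axis and vertical above 0.6 rad).
It fails at once if the canister is lifted, pushed 30 mm away or tipped over (distance of canister from where it was at the start of the episode above 0.03 m or angle between canister's own z axis and vertical above 0.5 rad).
It also fails if it takes over 51 s, if anything falls off the work surface, if the arm or the gripper's body presses on something with over 40 N, if the wrist force passes 120 N, or if a joint passes its speed limit or range.

## Working session

There is one attempt and no reset: what is moved stays moved. The work goes in short steps, Python scripts to look and compute and a shell command to move; the robot and the scene stay as the last step left them, time stands still between calls to the robot, and variables do not carry over. Pictures are saved under pics/ and viewed, and the job is handed in when it is done.

```bash
mkdir -p pics; cat > h.py <<'E'
import numpy as np,cv2
from scipy.spatial.transform import Rotation as R
from rig import bot
def cloud(s):
    h,w=s["range_z"].shape; f=h/2/np.tan(np.radians(s["fov_y"])/2)
    u,v=np.meshgrid(np.arange(w),np.arange(h)); z=s["range_z"]
    P=np.stack([(u-s["cx"])/f*z,(v-s["cy"])/f*z,z],-1)
    o=np.array(s["orientation"],float)
    M=o if o.shape==(3,3) else R.from_rotvec(o).as_matrix()
    return P@M.T+np.array(s["position"]), z>0
E
python3 - <<'E'
from h import *
print(bot.sense())
for n in("scene","top"):
    s=bot.snapshot(n); cv2.imwrite(f"pics/{n}0.png",s["pixels"]); np.savez(n+"0.npz",**s)
    print(n,s["fov_y"],s["cx"],s["cy"],s["position"],s["orientation"])
E
```

```text
{'clock': 0.0, 'joints': array([-1.25007627e+00,  3.59461746e-01,  1.51142850e+00,  2.04181988e-05,
        1.27249214e+00, -1.15087083e-01]), 'dq': array([-4.86026083e-04, -1.17762310e-03,  3.00597609e-04,  2.11053499e-05,
       -1.21278406e-03,  6.06661493e-04]), 'joint_efforts': array([ 1.14641920e-03, -5.27608180e+01, -2.78614980e+01, -3.15593716e-04,
        1.33121805e-02, -2.69415500e-05]), 'position': array([ 0.25307904, -0.54327338,  0.23048083]), 'orientation': array([ 1.98081478,  0.44042913, -1.9811481 ]), 'contact_force': array([ 0.44076208,  1.05632627, -0.33953905]), 'ft_torque': array([-0.0176021 , -0.01674254, -0.04924275]), 'grip_width': 1.0048764022879735}
scene 46.05897626015424 283.7154229627989 211.13198920328603 [ 1.27391822 -0.02015465  0.74935964] [-1.72375761 -1.68842193  0.77562152]
top 47.81712950267911 276.8722885412553 210.7350264482846 [ 0.4351444  -0.01988649  1.20302829] [-2.18287392  2.15413591 -0.08019946]
```

View pics/scene0.png

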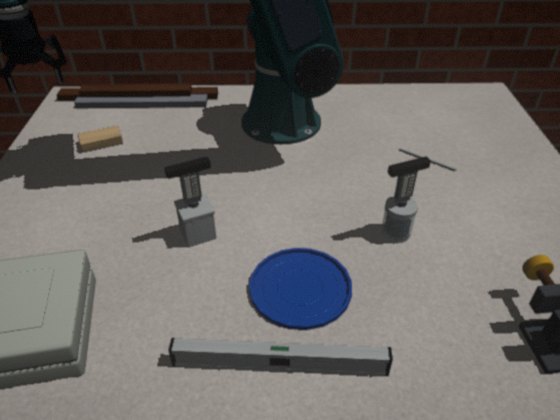

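View pics/top0.png

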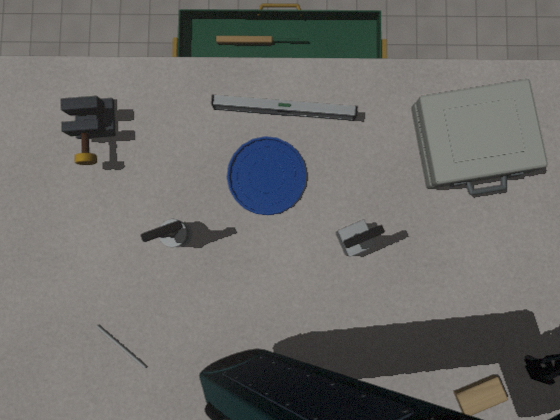

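The scene view shows the round jar at (400,218) with its handle at (408,167), the square canister at (197,220), and the lid at (300,287). In the top view the jar handle is at (160,231), the canister at (355,238) and the lid at (268,176).

```bash
cat > meas.py <<'E'
from h import *
def bar(P,ok,box,zl,zh):
    x0,x1,y0,y1=box
    m=ok&(P[...,0]>x0)&(P[...,0]<x1)&(P[...,1]>y0)&(P[...,1]<y1)&(P[...,2]>zl)&(P[...,2]<zh)
    return P[m]
def rect(q):
    (c,s,a)=cv2.minAreaRect(q[:,:2].astype(np.float32)*1000)
    if s[0]<s[1]: a+=90; s=s[::-1]
    return np.round(c,1),np.round(s,1),round(a,1)
E
python3 - <<'E'
from meas import *
for n in("top","scene"):
    s=dict(np.load(n+"0.npz")); P,ok=cloud(s)
    pts={"top":[(160,231),(173,240),(268,176),(355,238),(350,250),(300,300)],"scene":[(408,167),(400,210),(300,287),(188,168),(197,207)]}[n]
    for u,v in pts: print(n,(u,v),P[v,u].round(4))
    u,v=pts[0];jh=P[v,u]
    q=bar(P,ok,(jh[0]-.08,jh[0]+.08,jh[1]-.08,jh[1]+.08),.172,.2)
    print("bar",len(q),rect(q),q.mean(0).round(4),q[:,2].max())
    q2=bar(P,ok,(jh[0]-.08,jh[0]+.08,jh[1]-.08,jh[1]+.08),.075,.092)
    print("jarlid",len(q2),cv2.minEnclosingCircle(q2[:,:2].astype(np.float32)*1000))
    img=s["pixels"].astype(int); bl=(img[...,0]>img[...,2]+50)&ok&(P[...,2]<.03)
    B=P[bl]; print("lid",len(B),cv2.minEnclosingCircle(B[:,:2].astype(np.float32)*1000),np.percentile(B[:,2],[5,50,95]))
    k=pts[3];c=P[k[1],k[0]]
    q=bar(P,ok,(c[0]-.09,c[0]+.09,c[1]-.09,c[1]+.09),.172,.2)
    print("can bar",len(q),rect(q) if len(q) else 0)
    # bench height
    print("bench z",np.median(P[ok&(abs(P[...,2])<.02)&~bl][:,2]))
E
```

```text
top (160, 231) [0.4787 0.2463 0.1906]
top (173, 240) [0.4623 0.2422 0.0861]
top (268, 176) [0.6311 0.023  0.0043]
top (355, 238) [ 0.4694 -0.1714  0.1887]
top (350, 250) [ 0.4446 -0.1754  0.0831]
top (300, 300) [ 0.3182 -0.0621 -0.0046]
bar 400 (array([480.7, 245.8]), array([88.3, 19.6]), 110.9) [0.4797 0.2448 0.1891] 0.19491412385349483
jarlid 350 ((479.76263427734375, 245.87432861328125), 34.09056091308594)
lid 4612 ((632.51318359375, 27.856613159179688), 100.39968872070312) [-0.0003217   0.00374262  0.01157899]
can bar 378 (array([ 474.4, -190. ]), array([89.9, 18.8]), 113.8)
bench z -0.0007036661300673375
scene (408, 167) [0.49   0.2399 0.1868]
scene (400, 210) [0.4987 0.2384 0.0838]
scene (300, 287) [0.6344 0.0261 0.0042]
scene (188, 168) [ 0.4817 -0.1901  0.1845]
scene (197, 207) [ 0.4796 -0.1842  0.0829]
bar 519 (array([482.2, 243.7]), array([91.9, 22.1]), 110.0) [0.4867 0.2417 0.1854] 0.19350427098961098
jarlid 487 ((482.4847106933594, 245.09527587890625), 35.41059875488281)
lid 6099 ((632.11669921875, 26.416101455688477), 102.50196838378906) [0.00189856 0.00420497 0.0121665 ]
can bar 566 (array([ 476.4, -192. ]), array([90.1, 21.2]), 113.5)
bench z -5.908495779660683e-05
```

```bash
cat > st.py <<'E'
from h import *
import sys
def plan(target,bar_deg=None):
    s=bot.sense(); M=R.from_rotvec(s["orientation"]).as_matrix(); p=s["position"]
    print("t",round(s["clock"],2),"p",p.round(4),"f",s["contact_force"].round(2),"grip",round(s["grip_width"],3),"j",s["joints"].round(2))
    print("toolx",M[:,0].round(3),"y",M[:,1].round(3),"z",M[:,2].round(3),"yaw_y",np.degrees(np.arctan2(M[1,1],M[0,1])).round(2))
    if bar_deg is not None:
        a=np.radians(bar_deg)-np.arctan2(M[1,1],M[0,1]); a=(a+np.pi/2)%np.pi-np.pi/2
        print("turn about toolx deg (tool x down => sign flipped)",-np.degrees(a).round(2),"units",(-np.degrees(a)/5).round(2))
    d=np.array(target)-p
    print("d world",d.round(4),"units tool",(M.T@d/.04).round(3))
if __name__=="__main__":
    a=[float(x) for x in sys.argv[1:]]; plan(a[:3],a[3] if len(a)>3 else None)
E
python3 st.py .481 .245 .27 20.5
```

```text
t 0.1 p [ 0.2531 -0.5433  0.2305] f [ 0.8  -0.1  -0.74] grip 1.001 j [-1.25  0.36  1.51 -0.    1.27 -0.12]
toolx [-0.001  0.002 -1.   ] y [ 0.422 -0.907 -0.002] z [-0.907 -0.422 -0.   ] yaw_y -65.03
turn about toolx deg (tool x down => sign flipped) -85.53 units -17.11
d world [0.2279 0.7883 0.0395] units tool [ -0.959 -15.462 -13.486]
```

```bash
python3 -m jog '[{"gripper":85,"x":-0.9},{"y":-0.6,"z":-0.52},{"y":-0.6,"z":-0.52},{"y":-0.6,"z":-0.52},{"y":-0.6,"z":-0.52},{"y":-0.6,"z":-0.52},{"y":-0.6,"z":-0.52},{"y":-0.6,"z":-0.52},{"y":-0.6,"z":-0.52},{"y":-0.6,"z":-0.52},{"y":-0.6,"z":-0.52},{"y":-0.6,"z":-0.52}]'; python3 st.py .481 .245 .27 20.5
```

```text
t 0.1 p [ 0.2531 -0.5433  0.2305] f [ 0.8  -0.1  -0.74] grip 1.001 j [-1.25  0.36  1.51 -0.    1.27 -0.12]
toolx [-0.001  0.002 -1.   ] y [ 0.422 -0.907 -0.002] z [-0.907 -0.422 -0.   ] yaw_y -65.03
turn about toolx deg (tool x down => sign flipped) -85.53 units -17.11
d world [0.2279 0.7883 0.0395] units tool [ -0.959 -15.462 -13.486]invalid input
```

```bash
python3 -m jog '[{"y":-0.6,"z":-0.52},{"y":-0.6,"z":-0.52},{"y":-0.6,"z":-0.52},{"y":-0.6,"z":-0.52},{"y":-0.6,"z":-0.52},{"y":-0.6,"z":-0.52},{"y":-0.6,"z":-0.52},{"y":-0.6,"z":-0.52},{"y":-0.6,"z":-0.52},{"y":-0.6,"z":-0.52},{"y":-0.6,"z":-0.52},{"y":-0.6,"z":-0.52}]'; python3 st.py .481 .245 .27 20.5
```

```text
t 0.1 p [ 0.2531 -0.5433  0.2305] f [ 0.8  -0.1  -0.74] grip 1.001 j [-1.25  0.36  1.51 -0.    1.27 -0.12]
toolx [-0.001  0.002 -1.   ] y [ 0.422 -0.907 -0.002] z [-0.907 -0.422 -0.   ] yaw_y -65.03
turn about toolx deg (tool x down => sign flipped) -85.53 units -17.11
d world [0.2279 0.7883 0.0395] units tool [ -0.959 -15.462 -13.486]invalid input
```

```bash
python3 -m jog '[{"turn":-1},{"turn":-1},{"turn":-1},{"turn":-1},{"turn":-1},{"turn":-1},{"turn":-1},{"turn":-1},{"turn":-1},{"turn":-1},{"turn":-1},{"turn":-1}]'; python3 -m jog '[{"turn":-1},{"turn":-1},{"turn":-1},{"turn":-1},{"turn":-1},{"x":0},{"x":0}]'; python3 st.py .481 .245 .27 20.5
```

```text
t 0.1 p [ 0.2531 -0.5433  0.2305] f [ 0.8  -0.1  -0.74] grip 1.001 j [-1.25  0.36  1.51 -0.    1.27 -0.12]
toolx [-0.001  0.002 -1.   ] y [ 0.422 -0.907 -0.002] z [-0.907 -0.422 -0.   ] yaw_y -65.03
turn about toolx deg (tool x down => sign flipped) -85.53 units -17.11
d world [0.2279 0.7883 0.0395] units tool [ -0.959 -15.462 -13.486]invalid input
invalid input
```

The rows were refused whole, probably because every row needs all five keys. Nothing moved.

```bash
python3 -m jog '[{"gripper":85,"x":-0.95,"y":0,"z":0,"turn":0},{"gripper":85,"x":0,"y":-0.6,"z":-0.52,"turn":0},{"gripper":85,"x":0,"y":-0.6,"z":-0.52,"turn":0},{"gripper":85,"x":0,"y":-0.6,"z":-0.52,"turn":0},{"gripper":85,"x":0,"y":-0.6,"z":-0.52,"turn":0},{"gripper":85,"x":0,"y":-0.6,"z":-0.52,"turn":0}]'; python3 st.py .481 .245 .27 20.5
```

```text
clock: 0.6
position: [0.2968, -0.3895, 0.2689]
orientation: [1.981, 0.439, -1.981]
contact_force: [-0.4, -0.5, -0.6]
grip_width: 0.995
t 0.6 p [ 0.2968 -0.3895  0.2689] f [-0.4  -0.46 -0.63] grip 0.995 j [-1.06  0.16  1.69  0.    1.29  0.07]
toolx [-0.     0.001 -1.   ] y [ 0.422 -0.907 -0.001] z [-0.907 -0.422 -0.   ] yaw_y -65.06
turn about toolx deg (tool x down => sign flipped) -85.56 units -17.11
d world [0.1842 0.6345 0.0011] units tool [ -0.015 -12.442 -10.864]
```

```bash
python3 -m jog '[{"gripper":85,"x":0,"y":-0.6,"z":-0.52,"turn":0},{"gripper":85,"x":0,"y":-0.6,"z":-0.52,"turn":0},{"gripper":85,"x":0,"y":-0.6,"z":-0.52,"turn":0},{"gripper":85,"x":0,"y":-0.6,"z":-0.52,"turn":0},{"gripper":85,"x":0,"y":-0.6,"z":-0.52,"turn":0},{"gripper":85,"x":0,"y":-0.6,"z":-0.52,"turn":0},{"gripper":85,"x":0,"y":-0.6,"z":-0.52,"turn":0},{"gripper":85,"x":0,"y":-0.6,"z":-0.52,"turn":0},{"gripper":85,"x":0,"y":-0.6,"z":-0.52,"turn":0},{"gripper":85,"x":0,"y":-0.6,"z":-0.52,"turn":0},{"gripper":85,"x":0,"y":-0.6,"z":-0.52,"turn":0},{"gripper":85,"x":0,"y":-0.6,"z":-0.52,"turn":0}]'; python3 st.py .481 .245 .27 20.5
```

```text
clock: 1.6
position: [0.4014, -0.0231, 0.2692]
orientation: [1.98, 0.439, -1.981]
contact_force: [1.5, -0.4, 0.3]
grip_width: 0.992
t 1.6 p [ 0.4014 -0.0231  0.2692] f [ 1.55 -0.38  0.31] grip 0.992 j [-0.23  0.02  1.85  0.    1.27  0.91]
toolx [-0.  0. -1.] y [ 0.422 -0.907 -0.   ] z [-0.907 -0.422  0.   ] yaw_y -65.04
turn about toolx deg (tool x down => sign flipped) -85.54 units -17.11
d world [0.0796 0.2681 0.0008] units tool [-0.02  -5.237 -4.634]
```

```bash
python3 -m jog '[{"gripper":85,"x":0,"y":-0.58,"z":-0.51,"turn":0},{"gripper":85,"x":0,"y":-0.58,"z":-0.51,"turn":0},{"gripper":85,"x":0,"y":-0.58,"z":-0.51,"turn":0},{"gripper":85,"x":0,"y":-0.58,"z":-0.51,"turn":0},{"gripper":85,"x":0,"y":-0.58,"z":-0.51,"turn":0},{"gripper":85,"x":0,"y":-0.58,"z":-0.51,"turn":0},{"gripper":85,"x":0,"y":-0.58,"z":-0.51,"turn":0},{"gripper":85,"x":0,"y":-0.58,"z":-0.51,"turn":0},{"gripper":85,"x":0,"y":-0.58,"z":-0.51,"turn":0},{"gripper":85,"x":0,"y":0,"z":0,"turn":-1},{"gripper":85,"x":0,"y":0,"z":0,"turn":-1},{"gripper":85,"x":0,"y":0,"z":0,"turn":-1}]'; python3 st.py .481 .245 .27 20.5
```

```text
clock: 2.6
position: [0.4795, 0.2427, 0.2687]
orientation: [1.812, 0.665, -1.815]
contact_force: [0.5, -0.8, 0.1]
grip_width: 0.998
t 2.6 p [0.4795 0.2427 0.2687] f [ 0.46 -0.83  0.12] grip 0.998 j [0.34 0.24 1.59 0.   1.31 1.21]
toolx [-0.001 -0.    -1.   ] y [ 0.647 -0.763 -0.001] z [-0.763 -0.647  0.001] yaw_y -49.7
turn about toolx deg (tool x down => sign flipped) -70.2 units -14.04
d world [0.0015 0.0023 0.0013] units tool [-0.034 -0.02  -0.066]
```

```bash
python3 -m jog '[{"gripper":85,"x":0,"y":0,"z":0,"turn":-1},{"gripper":85,"x":0,"y":0,"z":0,"turn":-1},{"gripper":85,"x":0,"y":0,"z":0,"turn":-1},{"gripper":85,"x":0,"y":0,"z":0,"turn":-1},{"gripper":85,"x":0,"y":0,"z":0,"turn":-1},{"gripper":85,"x":0,"y":0,"z":0,"turn":-1},{"gripper":85,"x":0,"y":0,"z":0,"turn":-1},{"gripper":85,"x":0,"y":0,"z":0,"turn":-1},{"gripper":85,"x":0,"y":0,"z":0,"turn":-1},{"gripper":85,"x":0,"y":0,"z":0,"turn":-1},{"gripper":85,"x":0,"y":0,"z":0,"turn":-1},{"gripper":85,"x":0,"y":0,"z":0,"turn":-1}]'; python3 st.py .481 .245 .27 20.5
```

```text
clock: 3.6
position: [0.4795, 0.2419, 0.2689]
orientation: [1.076, 1.289, -1.078]
contact_force: [-0.4, 1.4, 0.1]
grip_width: 0.999
t 3.6 p [0.4795 0.2419 0.2689] f [-0.44  1.37  0.12] grip 0.999 j [0.34 0.24 1.59 0.   1.31 0.16]
toolx [-0.001 -0.    -1.   ] y [ 0.984  0.177 -0.001] z [ 0.177 -0.984  0.   ] yaw_y 10.22
turn about toolx deg (tool x down => sign flipped) -10.28 units -2.06
d world [0.0015 0.0031 0.0011] units tool [-0.027  0.051 -0.07 ]
```

```bash
python3 -m jog '[{"gripper":85,"x":0,"y":0.05,"z":-0.07,"turn":-1},{"gripper":85,"x":0,"y":0,"z":0,"turn":-1},{"gripper":85,"x":0.6,"y":0,"z":0,"turn":-0.06},{"gripper":85,"x":0.6,"y":0,"z":0,"turn":0},{"gripper":85,"x":0,"y":0,"z":0,"turn":0},{"gripper":85,"x":0,"y":0,"z":0,"turn":0}]'; python3 st.py .481 .245 .159 20.5
python3 - <<'E'
from meas import *
for n in("top","scene"):
    s=bot.snapshot(n); im=s["pixels"]
    c=im[150:300,80:260] if n=="top" else im[80:260,320:500]
    cv2.imwrite(f"pics/{n}1.png",cv2.resize(c,None,fx=3,fy=3))
E
```

```text
clock: 4.1
position: [0.48, 0.2447, 0.2202]
orientation: [0.943, 1.358, -0.948]
contact_force: [0.2, -0.1, -0.1]
grip_width: 0.998
t 4.1 p [0.48   0.2447 0.2202] f [ 0.17 -0.09 -0.1 ] grip 0.998 j [ 0.34  0.28  1.65  0.    1.21 -0.01]
toolx [-0.004 -0.001 -1.   ] y [ 0.938  0.346 -0.004] z [ 0.346 -0.938 -0.   ] yaw_y 20.26
turn about toolx deg (tool x down => sign flipped) -0.24 units -0.05
d world [ 0.001   0.0003 -0.0612] units tool [1.53  0.031 0.   ]
```

View pics/scene1.png

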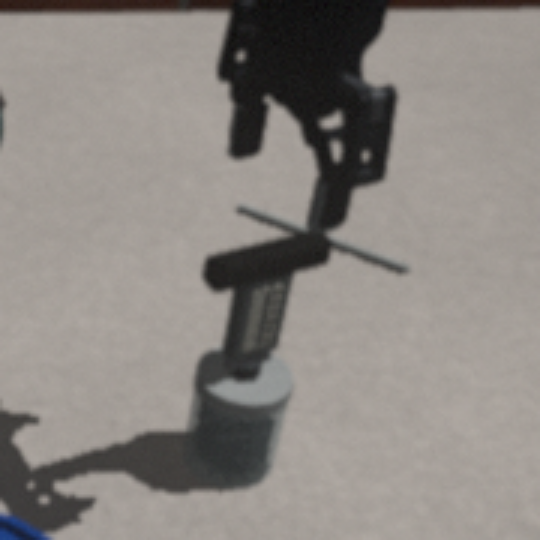

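The crop shows the fingers straddling the handle bar, at (245,130) and (330,200), with the bar at (265,260). I'll descend and close.

```bash
python3 -m jog '[{"gripper":85,"x":0.4,"y":0.03,"z":0,"turn":0},{"gripper":85,"x":0.4,"y":0,"z":0,"turn":0},{"gripper":85,"x":0.4,"y":0,"z":0,"turn":0},{"gripper":85,"x":0.33,"y":0,"z":0,"turn":0},{"gripper":85,"x":0,"y":0,"z":0,"turn":0},{"gripper":85,"x":0,"y":0,"z":0,"turn":0}]' && python3 st.py .481 .245 .159 20.5
```

```text
clock: 4.7
position: [0.483, 0.2457, 0.161]
orientation: [0.945, 1.356, -0.944]
contact_force: [-0.5, -0.1, 0.2]
grip_width: 0.99
t 4.7 p [0.483  0.2457 0.161 ] f [-0.51 -0.09  0.18] grip 0.99 j [ 0.34  0.35  1.72  0.    1.07 -0.01]
toolx [ 0.001  0.    -1.   ] y [0.938 0.346 0.001] z [ 0.346 -0.938 -0.   ] yaw_y 20.27
turn about toolx deg (tool x down => sign flipped) -0.23 units -0.05
d world [-0.002  -0.0007 -0.002 ] units tool [ 0.049 -0.052  0.   ]
```

```bash
python3 -m jog '[{"gripper":50,"x":0.03,"y":-0.03,"z":0,"turn":0},{"gripper":35,"x":0,"y":0,"z":0,"turn":0},{"gripper":28,"x":0,"y":0,"z":0,"turn":0},{"gripper":24,"x":0,"y":0,"z":0,"turn":0},{"gripper":20,"x":0,"y":0,"z":0,"turn":0},{"gripper":16,"x":0,"y":0,"z":0,"turn":0},{"gripper":10,"x":0,"y":0,"z":0,"turn":0},{"gripper":5,"x":0,"y":0,"z":0,"turn":0},{"gripper":5,"x":0,"y":0,"z":0,"turn":0},{"gripper":5,"x":0,"y":0,"z":0,"turn":0}]' 60 && python3 st.py .481 .245 .159 20.5
python3 - <<'E'
from meas import *
for n in("scene",):
    s=bot.snapshot(n); im=s["pixels"]
    c=im[80:260,320:500]
    cv2.imwrite(f"pics/{n}2.png",cv2.resize(c,None,fx=3,fy=3))
    P,ok=cloud(s); q=bar(P,ok,(.4,.56,.165,.325),.079,.092); print(cv2.minEnclosingCircle(q[:,:2].astype(np.float32)*1000),q[:,2].mean())
E
```

```text
clock: 5.53
position: [0.4813, 0.2452, 0.1594]
orientation: [0.945, 1.356, -0.945]
contact_force: [-1.7, -0.5, 5.0]
grip_width: 0.215
t 5.53 p [0.4813 0.2452 0.1594] f [-1.73 -0.55  4.95] grip 0.215 j [ 0.34  0.35  1.72  0.    1.07 -0.01]
toolx [ 0.  0. -1.] y [0.938 0.346 0.   ] z [ 0.346 -0.938 -0.   ] yaw_y 20.27
turn about toolx deg (tool x down => sign flipped) -0.23 units -0.05
d world [-0.0003 -0.0002 -0.0004] units tool [ 0.01  -0.01   0.002]
((482.1911926269531, 245.5059814453125), 35.694427490234375) 0.0836863930294421
```

View pics/scene2.png

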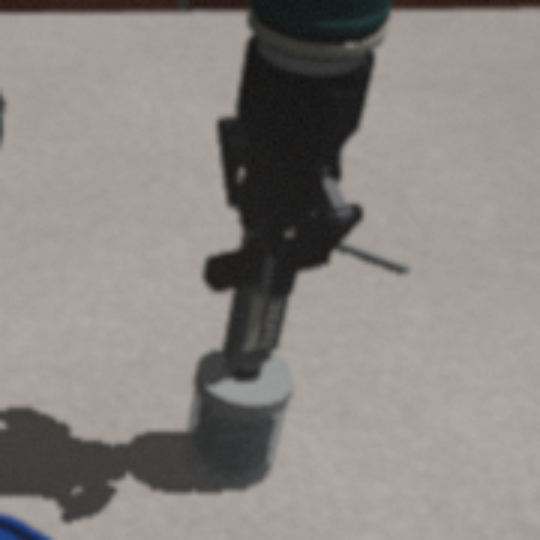

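```bash
python3 -m jog '[{"gripper":5,"x":-0.05,"y":0,"z":0,"turn":0},{"gripper":5,"x":-0.1,"y":0,"z":0,"turn":0},{"gripper":5,"x":-0.1,"y":0,"z":0,"turn":0},{"gripper":5,"x":-0.1,"y":0,"z":0,"turn":0},{"gripper":5,"x":-0.1,"y":0,"z":0,"turn":0},{"gripper":5,"x":-0.1,"y":0,"z":0,"turn":0},{"gripper":5,"x":-0.1,"y":0,"z":0,"turn":0},{"gripper":5,"x":-0.1,"y":0,"z":0,"turn":0},{"gripper":5,"x":-0.1,"y":0,"z":0,"turn":0},{"gripper":5,"x":-0.1,"y":0,"z":0,"turn":0},{"gripper":5,"x":-0.05,"y":0,"z":0,"turn":0},{"gripper":5,"x":0,"y":0,"z":0,"turn":0}]' 80 && python3 st.py .481 .245 .225 20.5
```

```text
clock: 6.58
position: [0.4817, 0.2452, 0.1995]
orientation: [0.945, 1.356, -0.944]
contact_force: [-0.4, 0.5, -4.9]
grip_width: 0.206
t 6.58 p [0.4817 0.2452 0.1995] f [-0.39  0.49 -4.87] grip 0.206 j [ 0.34  0.31  1.68  0.    1.16 -0.01]
toolx [ 0.001  0.    -1.   ] y [0.938 0.346 0.001] z [ 0.346 -0.938 -0.   ] yaw_y 20.27
turn about toolx deg (tool x down => sign flipped) -0.23 units -0.05
d world [-0.0007 -0.0002  0.0255] units tool [-0.638 -0.017 -0.   ]
```

```bash
python3 -m jog '[{"gripper":5,"x":-0.05,"y":0,"z":0,"turn":0},{"gripper":5,"x":-0.1,"y":0,"z":0,"turn":0},{"gripper":5,"x":-0.1,"y":0,"z":0,"turn":0},{"gripper":5,"x":-0.1,"y":0,"z":0,"turn":0},{"gripper":5,"x":-0.1,"y":0,"z":0,"turn":0},{"gripper":5,"x":-0.1,"y":0,"z":0,"turn":0},{"gripper":5,"x":-0.1,"y":0,"z":0,"turn":0},{"gripper":5,"x":-0.05,"y":0,"z":0,"turn":0},{"gripper":5,"x":0,"y":0,"z":0,"turn":0},{"gripper":5,"x":0,"y":0,"z":0,"turn":0},{"gripper":5,"x":0,"y":0,"z":0,"turn":0},{"gripper":5,"x":0,"y":0,"z":0,"turn":0}]' && python3 st.py .481 .245 .225 20.5
cat > look.py <<'E'
from meas import *
import sys
k=sys.argv[1]; x,y,zl=map(float,sys.argv[2:5])
s=bot.snapshot("scene"); P,ok=cloud(s); np.savez("scene%s.npz"%k,**s)
cv2.imwrite(f"pics/scene{k}.png",s["pixels"])
h=P[ok&(np.hypot(P[...,0]-x,P[...,1]-y)<.045)&(P[...,2]>.02)&(P[...,2]<.16)]
hist,e=np.histogram(h[:,2],bins=np.arange(.02,.16,.003)); print("peak z (jar lid top)",e[hist.argmax()]+.0015)
q=h[abs(h[:,2]-e[hist.argmax()]-.0015)<.004]; print("lid top",cv2.minEnclosingCircle(q[:,:2].astype(np.float32)*1000),np.median(q[:,2]))
A=np.c_[q[:,:2],np.ones(len(q))]; print("slope",np.linalg.lstsq(A,q[:,2],rcond=None)[0][:2])
E
python3 look.py 3 .481 .245 0
```

```text
clock: 7.58
position: [0.4811, 0.245, 0.2266]
orientation: [0.944, 1.356, -0.945]
contact_force: [0.9, -0.3, -4.7]
grip_width: 0.209
t 7.58 p [0.4811 0.245  0.2266] f [ 0.85 -0.29 -4.71] grip 0.209 j [ 0.34  0.28  1.65  0.    1.22 -0.01]
toolx [-0.001 -0.    -1.   ] y [ 0.938  0.346 -0.001] z [ 0.346 -0.938 -0.   ] yaw_y 20.27
turn about toolx deg (tool x down => sign flipped) -0.23 units -0.05
d world [-0.0001 -0.     -0.0016] units tool [ 0.041 -0.004 -0.001]
peak z (jar lid top) 0.12049999999999998
lid top ((480.11541748046875, 242.94625854492188), 35.7010383605957) 0.12014208118958142
slope [-0.00830431 -0.0044863 ]
```

View pics/scene3.png

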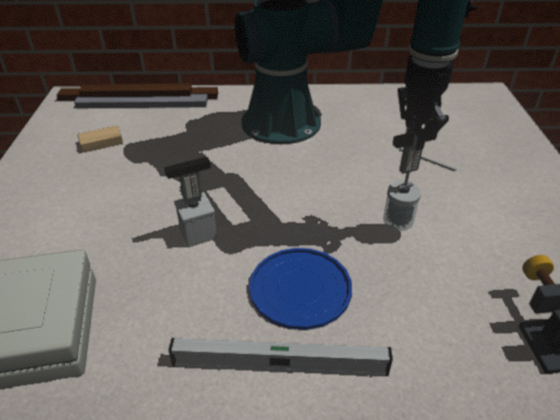

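The jar at (402,207) hangs level and clear. Its lid top is at 0.120 m, so the underside is at about 36 mm and the spring stretch is about 31 mm, matching the 4.7 N reading at some 4.1 N plus bias. I'll hold here.

```bash
python3 -m jog '[{"gripper":5,"x":0,"y":0,"z":0,"turn":0},{"gripper":5,"x":0,"y":0,"z":0,"turn":0},{"gripper":5,"x":0,"y":0,"z":0,"turn":0},{"gripper":5,"x":0,"y":0,"z":0,"turn":0},{"gripper":5,"x":0,"y":0,"z":0,"turn":0},{"gripper":5,"x":0,"y":0,"z":0,"turn":0},{"gripper":5,"x":0,"y":0,"z":0,"turn":0},{"gripper":5,"x":0,"y":0,"z":0,"turn":0},{"gripper":5,"x":0,"y":0,"z":0,"turn":0},{"gripper":5,"x":0,"y":0,"z":0,"turn":0},{"gripper":5,"x":0,"y":0,"z":0,"turn":0},{"gripper":5,"x":0,"y":0,"z":0,"turn":0}]'; python3 look.py 4 .481 .245 0
```

```text
clock: 8.63
position: [0.4814, 0.2451, 0.227]
orientation: [0.945, 1.356, -0.945]
contact_force: [-0.0, 0.2, -4.9]
grip_width: 0.213
peak z (jar lid top) 0.12049999999999998
lid top ((481.9336853027344, 244.4441375732422), 36.04425048828125) 0.12056648441716422
slope [-0.00823752  0.00549788]
```

```bash
python3 -m jog '[{"gripper":5,"x":0,"y":0,"z":0,"turn":0},{"gripper":5,"x":0,"y":0,"z":0,"turn":0},{"gripper":5,"x":0,"y":0,"z":0,"turn":0},{"gripper":5,"x":0,"y":0,"z":0,"turn":0},{"gripper":5,"x":0,"y":0,"z":0,"turn":0},{"gripper":5,"x":0,"y":0,"z":0,"turn":0},{"gripper":5,"x":0,"y":0,"z":0,"turn":0},{"gripper":5,"x":0,"y":0,"z":0,"turn":0},{"gripper":5,"x":0,"y":0,"z":0,"turn":0},{"gripper":5,"x":0,"y":0,"z":0,"turn":0},{"gripper":5,"x":0,"y":0,"z":0,"turn":0},{"gripper":5,"x":0,"y":0,"z":0,"turn":0}]'; python3 look.py 5 .481 .245 0; python3 st.py .632 .027 .2266
```

```text
clock: 9.68
position: [0.4814, 0.2451, 0.2269]
orientation: [0.945, 1.356, -0.945]
contact_force: [-0.6, 0.4, -5.0]
grip_width: 0.21
peak z (jar lid top) 0.12049999999999998
lid top ((480.9329528808594, 243.08265686035156), 36.42192840576172) 0.12060817286205022
slope [-0.01097719  0.0056914 ]
t 9.73 p [0.4814 0.2451 0.2269] f [ 1.15  0.06 -3.63] grip 0.21 j [ 0.34  0.28  1.64  0.    1.22 -0.01]
toolx [-0.  0. -1.] y [0.938 0.346 0.   ] z [ 0.346 -0.938 -0.   ] yaw_y 20.27
d world [ 0.1506 -0.2181 -0.0003] units tool [0.008 1.644 6.42 ]
```

```bash
python3 -m jog '[{"gripper":5,"x":0,"y":0.01,"z":0.04,"turn":0},{"gripper":5,"x":0,"y":0.02,"z":0.08,"turn":0},{"gripper":5,"x":0,"y":0.03,"z":0.12,"turn":0},{"gripper":5,"x":0,"y":0.04,"z":0.16,"turn":0},{"gripper":5,"x":0,"y":0.05,"z":0.2,"turn":0},{"gripper":5,"x":0,"y":0.05,"z":0.2,"turn":0},{"gripper":5,"x":0,"y":0.05,"z":0.2,"turn":0},{"gripper":5,"x":0,"y":0.05,"z":0.2,"turn":0},{"gripper":5,"x":0,"y":0.05,"z":0.2,"turn":0},{"gripper":5,"x":0,"y":0.05,"z":0.2,"turn":0},{"gripper":5,"x":0,"y":0.05,"z":0.2,"turn":0},{"gripper":5,"x":0,"y":0.05,"z":0.2,"turn":0}]' && python3 st.py .632 .027 .2266
```

```text
clock: 10.73
position: [0.5283, 0.1762, 0.2269]
orientation: [0.945, 1.356, -0.945]
contact_force: [0.0, 0.4, -5.1]
grip_width: 0.208
t 10.73 p [0.5283 0.1762 0.2269] f [ 0.    0.42 -5.05] grip 0.208 j [ 0.2   0.3   1.61  0.    1.23 -0.16]
toolx [-0.  0. -1.] y [ 0.938  0.346 -0.   ] z [ 0.346 -0.938 -0.   ] yaw_y 20.26
d world [ 0.1037 -0.1492 -0.0003] units tool [0.007 1.14  4.398]
```

```bash
python3 -m jog '[{"gripper":5,"x":0,"y":0.05,"z":0.2,"turn":0},{"gripper":5,"x":0,"y":0.05,"z":0.2,"turn":0},{"gripper":5,"x":0,"y":0.05,"z":0.2,"turn":0},{"gripper":5,"x":0,"y":0.05,"z":0.2,"turn":0},{"gripper":5,"x":0,"y":0.05,"z":0.2,"turn":0},{"gripper":5,"x":0,"y":0.05,"z":0.2,"turn":0},{"gripper":5,"x":0,"y":0.05,"z":0.2,"turn":0},{"gripper":5,"x":0,"y":0.05,"z":0.2,"turn":0},{"gripper":5,"x":0,"y":0.05,"z":0.2,"turn":0},{"gripper":5,"x":0,"y":0.05,"z":0.2,"turn":0},{"gripper":5,"x":0,"y":0.05,"z":0.2,"turn":0},{"gripper":5,"x":0,"y":0.05,"z":0.2,"turn":0}]' && python3 st.py .632 .027 .2266
```

```text
clock: 11.73
position: [0.5841, 0.0946, 0.2269]
orientation: [0.945, 1.356, -0.945]
contact_force: [0.1, -0.5, -4.6]
grip_width: 0.206
t 11.73 p [0.5841 0.0946 0.2269] f [ 0.09 -0.52 -4.56] grip 0.206 j [ 0.04  0.35  1.53  0.    1.26 -0.31]
toolx [-0.  0. -1.] y [ 0.938  0.346 -0.   ] z [ 0.346 -0.938 -0.   ] yaw_y 20.27
d world [ 0.0479 -0.0676 -0.0003] units tool [0.007 0.539 2.001]
```

```bash
python3 -m jog '[{"gripper":5,"x":0,"y":0.06,"z":0.2,"turn":0},{"gripper":5,"x":0,"y":0.06,"z":0.2,"turn":0},{"gripper":5,"x":0,"y":0.06,"z":0.2,"turn":0},{"gripper":5,"x":0,"y":0.06,"z":0.2,"turn":0},{"gripper":5,"x":0,"y":0.06,"z":0.2,"turn":0},{"gripper":5,"x":0,"y":0.06,"z":0.2,"turn":0},{"gripper":5,"x":0,"y":0.05,"z":0.2,"turn":0},{"gripper":5,"x":0,"y":0.04,"z":0.18,"turn":0},{"gripper":5,"x":0,"y":0.03,"z":0.15,"turn":0},{"gripper":5,"x":0,"y":0.03,"z":0.12,"turn":0},{"gripper":5,"x":0,"y":0.02,"z":0.08,"turn":0},{"gripper":5,"x":0,"y":0.01,"z":0.04,"turn":0}]' && python3 -m jog '[{"gripper":5,"x":0,"y":0,"z":0,"turn":0},{"gripper":5,"x":0,"y":0,"z":0,"turn":0},{"gripper":5,"x":0,"y":0,"z":0,"turn":0},{"gripper":5,"x":0,"y":0,"z":0,"turn":0},{"gripper":5,"x":0,"y":0,"z":0,"turn":0},{"gripper":5,"x":0,"y":0,"z":0,"turn":0}]' && python3 st.py .632 .027 .163; python3 look.py 6 .632 .027 0
```

```text
clock: 12.73
position: [0.6314, 0.0284, 0.2269]
orientation: [0.945, 1.356, -0.945]
contact_force: [0.5, -0.0, -5.6]
grip_width: 0.21
clock: 13.23
position: [0.6311, 0.029, 0.2269]
orientation: [0.945, 1.356, -0.945]
contact_force: [0.1, 0.4, -4.9]
grip_width: 0.211
t 13.23 p [0.6311 0.029  0.2269] f [ 0.14  0.45 -4.95] grip 0.211 j [-0.06  0.41  1.44  0.    1.29 -0.42]
toolx [-0.  0. -1.] y [ 0.938  0.347 -0.   ] z [ 0.347 -0.938 -0.   ] yaw_y 20.28
d world [ 0.0009 -0.002  -0.0639] units tool [1.598 0.004 0.055]
peak z (jar lid top) 0.12049999999999998
lid top ((630.4389038085938, 28.283720016479492), 35.401248931884766) 0.12093246084248815
slope [-0.01143813 -0.00021323]
```

View pics/scene6.png

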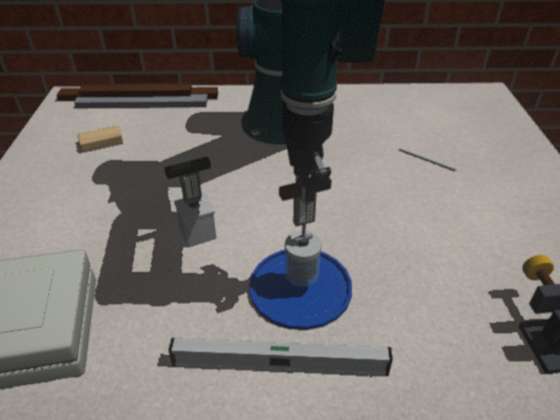

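The jar at (303,260) hangs over the lid's middle, upright and 2 mm off centre. I'll lower it slowly.

```bash
python3 -m jog '[{"gripper":5,"x":0.05,"y":0,"z":0.03,"turn":0},{"gripper":5,"x":0.08,"y":0,"z":0.02,"turn":0},{"gripper":5,"x":0.08,"y":0,"z":0,"turn":0},{"gripper":5,"x":0.08,"y":0,"z":0,"turn":0},{"gripper":5,"x":0.08,"y":0,"z":0,"turn":0},{"gripper":5,"x":0.08,"y":0,"z":0,"turn":0},{"gripper":5,"x":0.06,"y":0,"z":0,"turn":0},{"gripper":5,"x":0.06,"y":0,"z":0,"turn":0},{"gripper":5,"x":0.05,"y":0,"z":0,"turn":0},{"gripper":5,"x":0.05,"y":0,"z":0,"turn":0},{"gripper":5,"x":0.04,"y":0,"z":0,"turn":0},{"gripper":5,"x":0.04,"y":0,"z":0,"turn":0}]' && python3 -m jog '[{"gripper":5,"x":0.04,"y":0,"z":0,"turn":0},{"gripper":5,"x":0.04,"y":0,"z":0,"turn":0},{"gripper":5,"x":0.05,"y":0,"z":0,"turn":0},{"gripper":5,"x":0.08,"y":0,"z":0,"turn":0},{"gripper":5,"x":0.08,"y":0,"z":0,"turn":0},{"gripper":5,"x":0.08,"y":0,"z":0,"turn":0},{"gripper":5,"x":0.08,"y":0,"z":0,"turn":0},{"gripper":5,"x":0.08,"y":0,"z":0,"turn":0},{"gripper":5,"x":0,"y":0,"z":0,"turn":0},{"gripper":5,"x":0,"y":0,"z":0,"turn":0}]' && python3 st.py .632 .027 .164; python3 look.py 7 .632 .027 0
```

```text
clock: 14.28
position: [0.6319, 0.027, 0.1968]
orientation: [0.945, 1.356, -0.945]
contact_force: [-0.5, -0.1, -4.4]
grip_width: 0.208
clock: 15.12
position: [0.632, 0.0269, 0.1756]
orientation: [0.945, 1.356, -0.945]
contact_force: [-0.9, -1.0, -2.8]
grip_width: 0.21
t 15.12 p [0.632  0.0269 0.1756] f [-0.91 -1.03 -2.78] grip 0.21 j [-0.07  0.46  1.5   0.    1.19 -0.42]
toolx [-0.  0. -1.] y [ 0.938  0.346 -0.   ] z [ 0.346 -0.938 -0.   ] yaw_y 20.27
d world [ 0.      0.0001 -0.0116] units tool [ 0.29   0.002 -0.002]
peak z (jar lid top) 0.08749999999999998
lid top ((632.7339477539062, 26.07122039794922), 34.98582077026367) 0.08786601158111684
slope [-0.01245813  0.00073661]
```

Jar is standing on the floor (lid top at 0.088 m, as expected). I'll relax the rest of the spring.

```bash
python3 -m jog '[{"gripper":5,"x":0.08,"y":0,"z":0,"turn":0},{"gripper":5,"x":0.08,"y":0,"z":0,"turn":0},{"gripper":5,"x":0.08,"y":0,"z":0,"turn":0},{"gripper":5,"x":0.05,"y":0,"z":0,"turn":0},{"gripper":5,"x":0,"y":0,"z":0,"turn":0},{"gripper":5,"x":0,"y":0,"z":0,"turn":0},{"gripper":5,"x":0,"y":0,"z":0,"turn":0}]' && python3 st.py .632 .027 .164
```

```text
clock: 15.75
position: [0.6319, 0.0269, 0.1642]
orientation: [0.945, 1.356, -0.945]
contact_force: [-0.5, 0.0, 0.1]
grip_width: 0.212
t 15.75 p [0.6319 0.0269 0.1642] f [-0.52  0.01  0.06] grip 0.212 j [-0.07  0.47  1.51  0.    1.16 -0.42]
toolx [ 0.  0. -1.] y [0.938 0.346 0.   ] z [ 0.346 -0.938 -0.   ] yaw_y 20.27
d world [ 0.0001  0.0001 -0.0002] units tool [ 0.005  0.002 -0.001]
```

```bash
python3 -m jog '[{"gripper":20,"x":0,"y":0,"z":0,"turn":0},{"gripper":24,"x":0,"y":0,"z":0,"turn":0},{"gripper":30,"x":0,"y":0,"z":0,"turn":0},{"gripper":45,"x":0,"y":0,"z":0,"turn":0},{"gripper":65,"x":0,"y":0,"z":0,"turn":0},{"gripper":85,"x":0,"y":0,"z":0,"turn":0},{"gripper":85,"x":0,"y":0,"z":0,"turn":0},{"gripper":85,"x":0,"y":0,"z":0,"turn":0},{"gripper":85,"x":0,"y":0,"z":0,"turn":0}]' && python3 look.py 8 .632 .027 0
```

```text
clock: 16.5
position: [0.6319, 0.027, 0.1641]
orientation: [0.945, 1.356, -0.945]
contact_force: [0.0, -0.3, 0.4]
grip_width: 0.995
peak z (jar lid top) 0.08749999999999998
lid top ((632.9153442382812, 26.45769691467285), 34.700050354003906) 0.08781881467129693
slope [-0.01449136  0.00537847]
```

View pics/scene8.png

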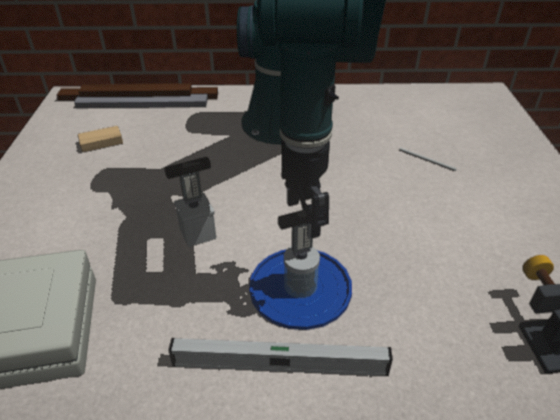

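The jar at (301,275) stands upright in the lid with the fingers open around the bar at (300,215). I'll rise clear.

```bash
python3 -m jog '[{"gripper":85,"x":-0.1,"y":0,"z":0,"turn":0},{"gripper":85,"x":-0.2,"y":0,"z":0,"turn":0},{"gripper":85,"x":-0.3,"y":0,"z":0,"turn":0},{"gripper":85,"x":-0.5,"y":0,"z":0,"turn":0},{"gripper":85,"x":-0.5,"y":0,"z":0,"turn":0},{"gripper":85,"x":-0.5,"y":0,"z":0,"turn":0},{"gripper":85,"x":-0.3,"y":0,"z":0,"turn":0},{"gripper":85,"x":0,"y":0,"z":0,"turn":0},{"gripper":85,"x":0,"y":0,"z":0,"turn":0},{"gripper":85,"x":0,"y":0,"z":0,"turn":0}]' && python3 look.py 9 .632 .027 0; python3 - <<'E'
from meas import *
P,ok=cloud(dict(np.load("scene9.npz")))
q=bar(P,ok,(.56,.71,-.05,.1),.172,.22); print(rect(q),np.percentile(q[:,2],[50,99]))
q=bar(P,ok,(.39,.57,-.28,-.1),.172,.2); print("can",rect(q))
E
```

```text
clock: 17.38
position: [0.6312, 0.027, 0.2593]
orientation: [0.944, 1.357, -0.945]
contact_force: [0.1, -1.1, -1.3]
grip_width: 0.992
peak z (jar lid top) 0.08749999999999998
lid top ((632.350341796875, 26.087373733520508), 34.81328582763672) 0.0878404560524052
slope [-0.01046779  0.00271309]
(array([633. ,  26.2]), array([90.1, 22.6]), 109.1) [0.19206739 0.19685667]
can (array([ 477.4, -191.9]), array([90. , 22.6]), 114.9)
```

View pics/scene9.png

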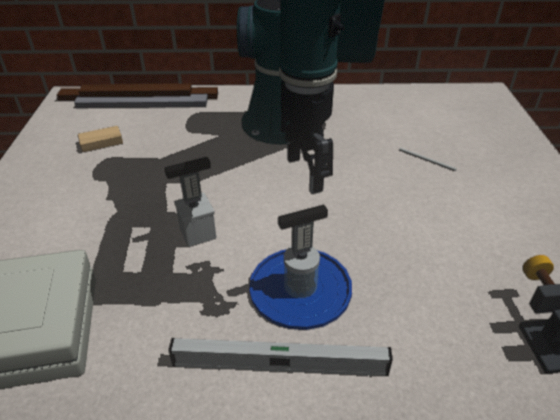

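The jar stands in the middle of the lid at (301,272). The handle is back down at (302,216), the gripper is clear, and the canister has not moved.

```bash
python3 -c "
from rig import bot
print(bot.sign_off())"
```

```text
the job is handed in; nothing more can be done
None
```

The jar was weighed, carried by its scale to the bucket lid, and left standing upright there. I handed the job in at about 17.4 s of the 51 s allowed; the sign-off gives no verdict.

- **Weighing:** I gripped the T handle and lifted 67 mm straight up. The jar then hung level about 36 mm above the bench. Its height, checked three times over about 2 s, stayed steady to within 1 mm. The spring stretch was about 31 mm, which puts the jar at about 0.4 kg.
- **Placing:** I lowered it until the wrist force read close to zero, then opened the fingers and rose clear.
- **Last checks:**
  - The jar is within about 2 mm of the lid's centre, with its own lid top at 88 mm (expected 88), and level to about 0.01 rad.
  - The handle bar's top reads 2 mm high, within the depth noise I saw on it at the start, so the spring is slack.
  - The canister's handle is within about 1 mm of where it began.
- **Refused or disagreeing:** My first move calls were refused because rows had missing keys, and nothing moved. The wrist force while hanging (about 4.9 N) was higher than the 4.1 N the spring stretch implies. I put that down to sensor offset and noise, and did not chase it further.

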